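# Zero the chip test fixture, fit its contact cover on the dowels and hold it down

## Robot

A 6-joint arm with a two-finger parallel gripper is mounted at the origin on a cart in front of the work surface, level with it; the furniture and walls round the work are solid. World frame = base frame: x ahead of the robot, y to its left, z up, the work surface at z = 0. Lengths are in m, angles in rad, forces in N, time in s.
With the tool pointing down it reaches from about 0.4 to 0.825 m from the base axis. Payload 7 kg.
Tool frame: the origin (TCP) lies between the finger pads, 19 mm behind the fingertips; this is the grasp point; z points along the fingers, y is the line along which they close (so a half turn about z gives the same grasp; the last joint's range is limited). The gripper opens to 88 mm and grips with 3 to 60 N. Pads are 19 mm wide; open, the fingers measure 130 mm over their backs; the gripper's body (78 mm by 193 mm) begins 47 mm behind the grasp point.
Start: joints at [-0.862, 0.359, 0.012, 0, -1.224, -0.288], TCP at [0.276, -0.616, 0.245] pointing down, gripper open.
Joint ranges: [-3.07, 3.07], [-1.43, 2.12], [-1.02, 1.25], [-3.03, 1.67], [-3.05, -0], [-3.03, 3.03]. Speed limits (rad/s): [2.39, 2.39, 3.01, 3.14, 3.14, 3.14].

## Interface

Orientations are given as [roll, pitch, yaw] about the fixed x, y, z axes, in that order (R = Rz(yaw) Ry(pitch) Rx(roll)).
In Python, from station import arm gives the robot as it stands.
- The arm moves only by the tool step_arm, never from a script. Its argument "rows" is a list of rows, each a list of 5 numbers: the shift along the world's x, y, z in m, then the turn about the world's z in rad, then the finger opening in m, from 0 to 0.0876. In form: [[x, y, z, spin, gripper], ...]. A call has 1 to 20 rows; each row is the pose to reach, as a shift and turn from the pose commanded when the call began; what a row does not reach only later rows make up. A row lasts 1/10 s, in which the tool goes at most 50 mm and 8.59 degrees, less where a joint would pass 70% of its speed; a pose out of reach is approached as far as the arm can. A call with a gripper value outside its range is refused whole. The fingers move at their own pace and stop on an object; "newtons" is the grip in N (left out, the last holds). Time passes only in rows, so rows that repeat a pose let the fingers close. It gives the time, the measured TCP pose, the force, the opening and the grip force at its end, in the units of the state.
- arm.get_state(): the state, without advancing time (a new reading comes with each control period).
- arm.grab_frame(name): name is "side" or "top" or "wrist"; returns a dict with "color" (420x560x3 uint8, blue, green, red), "vfov" (degrees; the focal length in pixels is half the picture's height over the tangent of half this angle, whatever the lens; pixels are square), "cx", "cy" (the principal point, pixels), "rvec" (rotation vector, rad) and "tvec" (3), from world to camera coordinates, as OpenCV has them. Camera axes: x right, y down, z forward; pixel columns grow to the right and rows downward; lengths in m; the calibration is good to about 2 mm. A picture is of the moment at which its call begins. There is no depth.
- arm.job_done(): hands the job in; it is judged then, once.
The state is a dict: "t": time; "q": joint angles; "qd": joint speeds; "joint_efforts": joint torques, N m; "eef_pos": TCP position; "ee_rot": TCP orientation; "force": force on the tool from outside, world axes, zero at the start; "moment": the same for the moment, N m; "width": finger opening in m; "gripper_force": force on a finger pad.
Only numpy, scipy, OpenCV 4.12 (cv2) and the standard library are available. Lean on these libraries where they do the work, as an engineer would, in place of code of your own. Each camera call takes 0.05 s, during which the arm holds its last target. There are 200 camera calls.

## Task

Make ready the chip test fixture for a reading: while the fixture is still open, press the green zero button on its metal box fully down and let it come up again; it must not be pressed again with the cover on. Then pick up the blue contact cover by its grip, bring it over the chip with its orange dot at the same end as the orange dot on the fixture, and work it over the two locating pins (hidden under the cover) until it drops on and lies flat on the sprung plate. Press it fully down against the springs and finish while still holding it pressed down, without letting go; leave the other things on the bench where they are.

Things in the scene. Friction and masses are not known exactly. Their poses are not given: they have to be found in the camera images.
- test_fixture: fixed: aluminium base plate 124 (x) x 208 (y) mm, top at z = 10 mm; dark nest block 76 x 108 mm centred at y = +30, top at z = 35; grey metal box at y = -60, about 90 (x) x 53 (y), top at z = 37. Origin: centre of the plate at bench level; z up. Orange dot on the plate at its +y end. The cover belongs over (0, 30 mm), its axes parallel to these
- large_pin (a point): centre of the tip of the large locating pin (11 mm thick steel dowel with rounded nose), at x = 0, y = 68 mm, z = 53 mm of the fixture: the end with the orange dot. It stands 18 mm out of the nest block and 10 mm above the sprung nest plate at rest
- small_pin (a point): centre of the tip of the small locating pin (7 mm thick, rounded nose), at x = 0, y = -8 mm, z = 53 mm of the fixture; same height as the large pin, 76 mm from it
- nest_plate (a joint): sprung beige nest plate (60 x 56 mm) between the pins, a reddish chip carrier fixed in it, 3.5 mm proud: 0 m at rest, plate top at z = 43 mm of the fixture; grows downward to its stop at 0.006 m. About 4 N starts it, 12 N takes it to the stop (the cover's weight, about 2 N, does not move it alone)
- zero_button (a joint): travel of the green zero button: 0 m released, 0.006 m fully down; the spring takes about 5 N at full travel
- zero_button_top (a point): centre of the top of the green zero button (22 mm across) on the metal box; it is pressed straight down
- contact_cover: loose blue cover 70 (x) x 104 (y) x 20 mm, about 0.2 kg, lying right way up, aluminium grip rib on top. Origin: centre of its underside. Underside recesses, 17 mm deep and closed above: middle pocket 39 x 45 mm that clears the chip carrier, round bore at the orange-dot end (+y), slot at the other. It rests on the nest plate around the pocket
- large_bore (a point): centre of the mouth of the round bore (13 mm wide) in the cover's underside, at y = +38 mm of the cover; goes over the large pin
- small_slot (a point): centre of the mouth of the slot (10 mm along the cover's x, 13 mm along its y) in the cover's underside, at y = -38 mm of the cover; goes over the small pin (the large one does not fit in it)
- cover_grip (a point): centre line of the cover's grip rib, 43 mm above the cover's underside, a good place for the TCP. The rib is 16 mm thick along the cover's x (pinch it there), 46 mm long along its y, and stands from z = 20 to 54 mm above the underside
- vial_black_cap: small glass vial with black cap, 24 x 50 mm, standing; to be left alone. Origin at its foot
- petri_dish: petri dish, 61 mm across, 13 mm high; to be left alone. Origin at its foot
- gel_case: flat dark gel box, 46 x 46 x 16 mm; to be left alone. Origin at its foot
- red_screwdriver: screwdriver with red handle, 20 x 165 x 17 mm, lying in front of the fixture; to be left alone. Origin at its underside

How it is judged:
By the outcome, as a careful person would: the job done as asked, in the order asked, and still so for the second after the job is handed in, while the arm keeps its last pose, push and grip.
It also fails if it takes over 66 s, if anything falls off the work surface, if the arm or the gripper's body presses on something with over 40 N, if the wrist force passes 120 N, or if a joint passes its speed limit or range.

## Working session

There is one attempt and no reset: what is moved stays moved. The work goes in short steps, Python scripts to look and compute and a tool call to move; the robot and the scene stay as the last step left them, time stands still between calls to the robot, and variables do not carry over. Pictures are saved under pics/ and viewed, at most 10 in all, crops included, and the job is handed in when it is done.

Besides the shell and the picture viewer there is one more tool, called after "Call:" as a command line: name --pt "numbers of a row" for each row, then --argument value for the rest. step_arm: Moves the arm, as the interface text tells. Its arguments: {"type":"object","properties":{"rows":{"type":"array"},"newtons":{"type":"number"}},"required":["rows"]}

```bash
mkdir -p pics; cat > h.py <<'E'
from station import arm
import numpy as np, cv2, pickle
def grab(n,tag):
    f=arm.grab_frame(n); cv2.imwrite(f'pics/{tag}.png',f['color']); pickle.dump(f,open(f'pics/{tag}.pkl','wb')); return f
def load(tag): return pickle.load(open(f'pics/{tag}.pkl','rb'))
def ray(f,u,v,z):
    fl=f['color'].shape[0]/2/np.tan(np.radians(f['vfov'])/2)
    R,_=cv2.Rodrigues(np.array(f['rvec'],float)); t=np.array(f['tvec'],float).ravel()
    d=R.T@np.array([(u-f['cx'])/fl,(v-f['cy'])/fl,1]); c=-R.T@t
    return c+d*(z-c[2])/d[2]
def proj(f,P):
    fl=f['color'].shape[0]/2/np.tan(np.radians(f['vfov'])/2)
    R,_=cv2.Rodrigues(np.array(f['rvec'],float)); p=R@np.array(P,float)+np.array(f['tvec'],float).ravel()
    return np.array([f['cx']+fl*p[0]/p[2],f['cy']+fl*p[1]/p[2]])
E
python3 - <<'E'
from h import *
a=[grab(n,n+'0')for n in('top','side')]
cv2.imwrite('pics/both.png',cv2.resize(np.hstack([x['color'] for x in a]),(800,300)))
for f in a:
    R,_=cv2.Rodrigues(np.array(f['rvec'],float));print(f['vfov'],-R.T@np.ravel(f['tvec']),R[2])
s=arm.get_state();print(s['t'],s['eef_pos'],s['ee_rot'],s['width'],s['force'])
E
```

```text
49.579694603754405 [0.44653996 0.03612052 1.07862208] [ 0.11222632 -0.01002284 -0.99363212]
49.788716049742746 [ 0.49916608 -0.63292963  0.57187155] [ 0.04051985  0.79012132 -0.61160971]
0.1 [ 0.27553217 -0.61577341  0.24452363] [ 3.14015277e+00 -1.37490952e-04 -2.72090876e+00] 0.08749214298314129 [-0.3617656   0.65957169 -0.54976138]
```

View pics/top0.png

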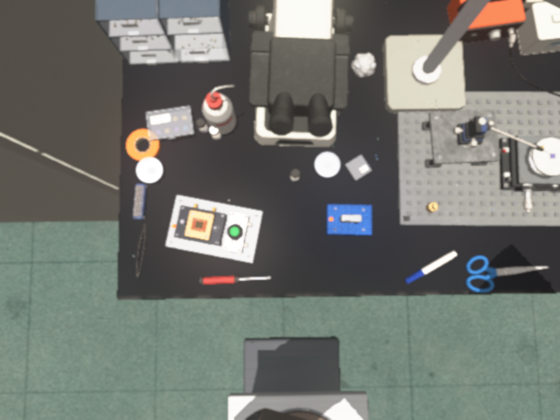

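View pics/side0.png

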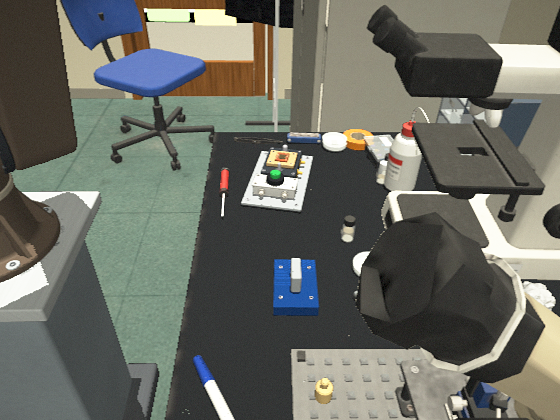

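The top view shows the fixture near (215,229), green button (235,232), cover near (350,219) with its orange dot at the left (331,219). Next I measure these by colour.

```bash
python3 - <<'E'
from h import *
f=load('top0'); im=f['color']; hsv=cv2.cvtColor(im,cv2.COLOR_BGR2HSV)
def blobs(lo,hi,box,z,name,mn=4):
    m=cv2.inRange(hsv,lo,hi); k=np.zeros_like(m); x0,y0,x1,y1=box; k[y0:y1,x0:x1]=m[y0:y1,x0:x1]
    n,l,s,c=cv2.connectedComponentsWithStats(k)
    for i in range(1,n):
        if s[i,4]>=mn:
            r=cv2.minAreaRect(np.argwhere(l==i)[:,::-1].astype(np.float32))
            print(name,s[i,4],c[i].round(1),ray(f,*c[i],z).round(4),'rect',np.round(r[0],1),np.round(r[1],1),round(r[2],1), ray(f,*r[0],z).round(4))
blobs((50,120,60),(75,255,255),(160,190,270,265),.045,'green')
blobs((5,150,120),(22,255,255),(160,190,270,265),.01,'orangeF')
blobs((100,120,60),(125,255,255),(320,195,380,245),.02,'blue',20)
blobs((5,120,120),(22,255,255),(320,195,380,245),.02,'orangeC',1)
blobs((0,0,110),(180,70,255),(160,190,270,265),.01,'plate',100)
blobs((0,0,110),(180,70,255),(330,205,370,235),.054,'grip',10)
cv2.imwrite('pics/crop.png',np.vstack([cv2.resize(im[190:265,155:275],(800,500),interpolation=2)]))
E
```

```text
green 61 [234.1 230.9] [0.5247 0.1399 0.045 ] rect [234. 231.] [8. 8.] 90.0 [0.5245 0.1401 0.045 ]
blue 1181 [349.1 219.7] [ 0.5491 -0.1269  0.02  ] rect [349.  219.5] [31. 46.] 90.0 [ 0.5495 -0.1266  0.02  ]
orangeC 6 [330.8 218.8] [ 0.5517 -0.084   0.02  ] rect [330.8 218.8] [2.1 1.4] 45.0 [ 0.5519 -0.0838  0.02  ]
plate 4006 [216.  229.1] [0.5322 0.186  0.01  ] rect [213.6 228.3] [90.9 54.7] 11.1 [0.5343 0.1915 0.01  ]
plate 283 [198.9 224.8] [0.5429 0.2261 0.01  ] rect [198.8 224.6] [22.3 24.1] 12.5 [0.5435 0.2265 0.01  ]
grip 160 [350.8 218. ] [ 0.5496 -0.1254  0.054 ] rect [350.5 218. ] [ 8. 21.] 90.0 [ 0.5495 -0.1248  0.054 ]
```

View pics/crop.png

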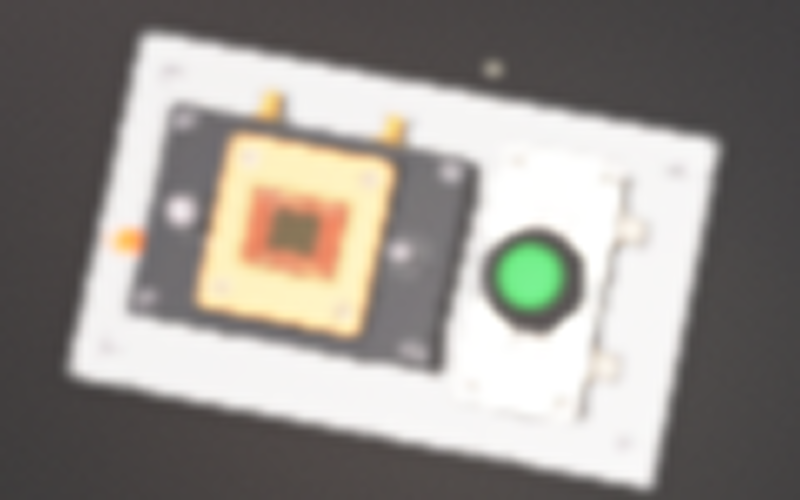

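The crop shows the orange dot at the left (+y) end, large pin at (180,211), small pin at (402,250) and button at (530,277). Cover and fixture have the same sense; the fixture yaw is about -0.19. I go over the fixture with the fingers closed and look with the wrist camera.

Call:
step_arm --pt "0.25 0.755 0 0.96 0" --pt "0.25 0.755 0 0.96 0" --pt "0.25 0.755 0 0.96 0" --pt "0.25 0.755 0 0.96 0" --pt "0.25 0.755 0 0.96 0" --pt "0.25 0.755 0 0.96 0" --pt "0.25 0.755 0 0.96 0" --pt "0.25 0.755 0 0.96 0" --pt "0.25 0.755 0 0.96 0" --pt "0.25 0.755 0 0.96 0" --pt "0.25 0.755 0 0.96 0" --pt "0.25 0.755 0 0.96 0" --pt "0.25 0.755 0 0.96 0" --pt "0.25 0.755 0 0.96 0" --pt "0.25 0.755 0 0.96 0" --pt "0.25 0.755 0 0.96 0" --pt "0.25 0.755 0 0.96 0" --pt "0.25 0.755 0 0.96 0" --pt "0.25 0.755 0 0.96 0" --pt "0.25 0.755 0 0.96 0"

```text
t: 2.1
eef_pos: [0.5254, 0.1378, 0.2455]
ee_rot: [3.142, 0.0, -1.762]
force: [0.7, -0.9, -0.4]
width: 0.0007
gripper_force: 0.0
```

```bash
python3 - <<'E'
from h import *
f=grab('wrist','w1')
s=arm.get_state();print(s['t'],s['eef_pos'],s['ee_rot'],s['width'],s['force'],s['q'])
R,_=cv2.Rodrigues(np.array(f['rvec'],float));print(f['vfov'],-R.T@np.ravel(f['tvec']),R[2])
E
```

```text
2.15 [0.52548486 0.13780824 0.24563014] [-3.14136531e+00  2.66331511e-04 -1.76212119e+00] 0.00037745412667336586 [ 0.05839253 -0.5704871  -0.03288591] [ 6.17297288e-01  1.41831766e-01 -2.79223445e-01 -2.13168665e-05
 -1.14939149e+00 -8.08613468e-01]
63.35135534920851 [0.51024702 0.05881886 0.38442806] [ 0.05619233  0.29204583 -0.95475214]
```

View pics/w1.png

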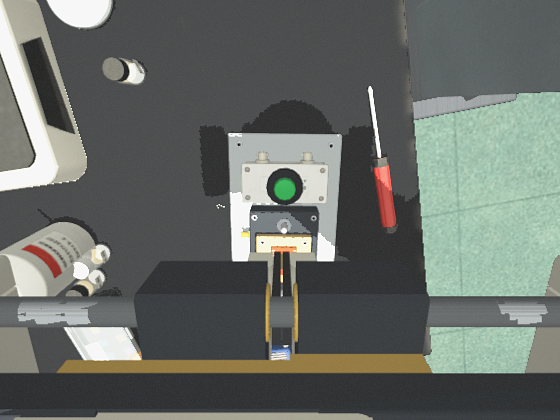

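The wrist picture shows the button at (285,187), the small pin at (284,227), and the fixture plate from (229,133) to (341,133) at the top; the gripper hides the far part.

```bash
cat >> h.py <<'E'
def mask(f,lo,hi,box):
    hsv=cv2.cvtColor(f['color'],cv2.COLOR_BGR2HSV); m=cv2.inRange(hsv,lo,hi); k=np.zeros_like(m); x0,y0,x1,y1=box; k[y0:y1,x0:x1]=m[y0:y1,x0:x1]; return k
def cen(f,lo,hi,box):
    n,l,s,c=cv2.connectedComponentsWithStats(mask(f,lo,hi,box)); i=1+np.argmax(s[1:,4]); return c[i],s[i]
def tri(f,p,g,q):
    A=[];b=[]
    for F,u in((f,p),(g,q)):
        a=ray(F,*u,0);d=ray(F,*u,.1)-a;d/=np.linalg.norm(d);M=np.eye(3)-np.outer(d,d);A.append(M);b.append(M@a)
    x=np.linalg.lstsq(np.vstack(A),np.hstack(b),rcond=None)[0]; return x,np.linalg.norm(np.vstack(A)@x-np.hstack(b))
E
python3 - <<'E'
from h import *
G=((50,120,40),(75,255,255))
t,w,s=load('top0'),load('w1'),load('side0')
pt,_=cen(t,*G,(160,190,270,265)); pw,sw=cen(w,*G,(250,160,320,210)); ps,ss=cen(s,*G,(250,150,310,200))
print(pt,pw,sw,ps,ss)
print(tri(t,pt,w,pw),tri(t,pt,s,ps),tri(w,pw,s,ps))
for z in(.04,.045,.05): print(z,ray(t,*pt,z).round(4),ray(w,*pw,z).round(4),ray(s,*ps,z).round(4))
a,b=ray(w,229.5,133.5,.01),ray(w,341,133.5,.01);print('edge',a,b,np.linalg.norm(a-b))
L=ray(t,155+180/6.667,190+211/6.667,.053);S=ray(t,155+402/6.667,190+250/6.667,.053);print('pins top',L,S,np.linalg.norm(L-S),np.arctan2(-(L-S)[0],(L-S)[1]))
print('small wrist',ray(w,284,228,.053))
m=mask(w,(0,0,130),(180,60,255),(225,128,345,262));
E
```

```text
[234.1147541  230.91803279] [284.44757033 188.40664962] [274 177  22  23 391] [275. 174.] [270 170  11   9  87]
(array([0.52313868, 0.13860667, 0.05513683]), np.float64(0.001178262387121265)) (array([0.52255659, 0.13915866, 0.05137817]), np.float64(0.002358343272652994)) (array([0.52169152, 0.13933052, 0.05113112]), np.float64(0.0011192171328675278))
0.04 [0.5251 0.1404 0.04  ] [0.5229 0.142  0.04  ] [0.5214 0.1558 0.04  ]
0.045 [0.5247 0.1399 0.045 ] [0.5227 0.1408 0.045 ] [0.5212 0.1484 0.045 ]
0.05 [0.5243 0.1394 0.05  ] [0.5225 0.1396 0.05  ] [0.5209 0.141  0.05  ]
edge [0.57074096 0.07835065 0.01      ] [0.45281861 0.1011387  0.01      ] 0.12010401802611141
pins top [0.54682389 0.25671566 0.053     ] [0.53246689 0.18149989 0.053     ] 0.07657372752164762 -0.18860880640672062
small wrist [0.53076139 0.18024552 0.053     ]
```

Call:
step_arm --pt "-0.0025 0.0015 -0.05 0 0" --pt "-0.0025 0.0015 -0.1 0 0" --pt "-0.0025 0.0015 -0.14 0 0" --pt "-0.0025 0.0015 -0.16 0 0" --pt "-0.0025 0.0015 -0.17 0 0" --pt "-0.0025 0.0015 -0.174 0 0" --pt "-0.0025 0.0015 -0.177 0 0" --pt "-0.0025 0.0015 -0.179 0 0" --pt "-0.0025 0.0015 -0.179 0 0"

```text
t: 3.05
eef_pos: [0.5222, 0.1389, 0.0713]
ee_rot: [-3.142, -0.002, -1.76]
force: [-21.3, -5.7, 44.0]
width: 0.0003
gripper_force: 22.2
```

Call:
step_arm --pt "0 0 0.004 0 0" --pt "0 0 0.005 0 0" --pt "0 0 0.005 0 0"

```text
t: 3.35
eef_pos: [0.5239, 0.1402, 0.0732]
ee_rot: [-3.14, 0.002, -1.761]
force: [-1.4, -1.8, 4.8]
width: 0.0006
gripper_force: 2.1
```

```bash
python3 - <<'E'
from h import *
s=arm.get_state();print(s['eef_pos'],s['force'],s['moment'])
a=grab('side','s1');b=grab('wrist','w2')
cv2.imwrite('pics/sw1.png',np.hstack([cv2.resize(a['color'][130:220,230:330],(400,360)),cv2.resize(b['color'][120:240,215:355],(400,360))]))
E
```

```text
[0.52387305 0.14023281 0.07324709] [-1.36264824 -1.79307863  4.8391262 ] [-0.92849412  0.62962339  0.02342235]
```

View pics/sw1.png

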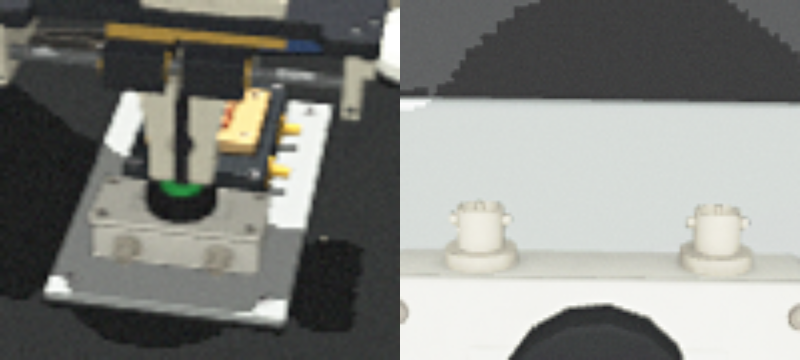

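The left crop shows the fingertips on the green button just above its black ring; the right crop shows the box with its two screws, the button hidden. I lift and probe slowly to see the force curve.

Call:
step_arm --pt "0 0 0.006 0 0" --pt "0 0 0.01 0 0" --pt "0 0 0.01 0 0" --pt "0 0 0.01 0 0"

```text
t: 3.85
eef_pos: [0.5232, 0.1406, 0.0812]
ee_rot: [3.141, 0.0, -1.761]
force: [0.3, -0.2, -0.3]
width: 0.0003
gripper_force: 0.0
```

```bash
python3 - <<'E'
from h import *
G=((50,120,40),(75,255,255))
a=grab('side','s2')
for n in('side0','s1','s2'):
    print(n,cen(load(n),*G,(250,150,310,200)))
E
```

```text
side0 (array([275., 174.]), array([270, 170,  11,   9,  87], dtype=int32))
s1 (array([274.44117647, 176.73529412]), array([270, 175,  11,   4,  34], dtype=int32))
s2 (array([274.76119403, 175.10447761]), array([270, 172,  11,   7,  67], dtype=int32))
```

Call:
step_arm --pt "0 0 -0.004 0 0" --pt "0 0 -0.006 0 0" --pt "0 0 -0.006 0 0" --pt "0 0 -0.006 0 0"

```text
t: 4.3
eef_pos: [0.5234, 0.1406, 0.0754]
ee_rot: [-3.141, 0.0, -1.761]
force: [-0.9, 1.4, 2.6]
width: 0.0007
gripper_force: 1.4
```

Call:
step_arm --pt "0 0 -0.002 0 0" --pt "0 0 -0.002 0 0" --pt "0 0 -0.002 0 0"

```text
t: 4.6
eef_pos: [0.5234, 0.1406, 0.0735]
ee_rot: [-3.141, 0.0, -1.761]
force: [0.4, 2.9, 3.9]
width: 0.0005
gripper_force: 2.0
```

Call:
step_arm --pt "0 0 -0.002 0 0" --pt "0 0 -0.002 0 0" --pt "0 0 -0.002 0 0"

```text
t: 4.9
eef_pos: [0.5234, 0.1406, 0.072]
ee_rot: [-3.141, 0.001, -1.76]
force: [-3.1, 1.7, 10.2]
width: 0.0008
gripper_force: 5.1
```

Call:
step_arm --pt "0 0 -0.002 0 0" --pt "0 0 -0.002 0 0" --pt "0 0 -0.002 0 0"

```text
t: 5.2
eef_pos: [0.5235, 0.1406, 0.0716]
ee_rot: [-3.14, 0.001, -1.76]
force: [-9.2, 1.2, 27.2]
width: 0.0001
gripper_force: 13.6
```

The spring rises to about 5 N and then meets the stop (27 N at z 0.0716): the button is fully down. Now release it and go over the cover.

Call:
step_arm --pt "0 0 0.01 0 0" --pt "0 0 0.03 0 0" --pt "0 0 0.08 0 0" --pt "0 0 0.12 0 0.06" --pt "0.026 -0.2655 0.175 0.19 0.06" --pt "0.026 -0.2655 0.175 0.19 0.06" --pt "0.026 -0.2655 0.175 0.19 0.06" --pt "0.026 -0.2655 0.175 0.19 0.06" --pt "0.026 -0.2655 0.175 0.19 0.06" --pt "0.026 -0.2655 0.175 0.19 0.06" --pt "0.026 -0.2655 0.175 0.19 0.06" --pt "0.026 -0.2655 0.175 0.19 0.06"

```text
t: 6.4
eef_pos: [0.5484, -0.1259, 0.2435]
ee_rot: [3.14, 0.0, -1.573]
force: [0.3, 0.8, 0.1]
width: 0.0595
gripper_force: 0.0
```

```bash
python3 - <<'E'
from h import *
f=grab('wrist','w3');t=grab('top','t3');si=grab('side','s3')
s=arm.get_state();print(s['t'],s['eef_pos'],s['ee_rot'],s['force'])
print(cen(si,(50,120,40),(75,255,255),(250,150,310,200)), cen(t,(50,120,60),(75,255,255),(160,190,270,265)))
E
```

```text
6.55 [ 0.54881185 -0.12436731  0.24379709] [ 3.14048719e+00  1.22407007e-04 -1.57000986e+00] [-0.54142988  1.02695278 -0.24037551]Traceback (most recent call last):
  File "<stdin>", line 4, in <module>
  File "h.py", line 18, in cen
    n,l,s,c=cv2.connectedComponentsWithStats(mask(f,lo,hi,box)); i=1+np.argmax(s[1:,4]); return c[i],s[i]
                                                                     ~~~~~~~~~^^^^^^^^^
    return _wrapfunc(a, 'argmax', axis=axis, out=out, **kwds)
    return bound(*args, **kwds)
ValueError: attempt to get argmax of an empty sequence
```

View pics/w3.png

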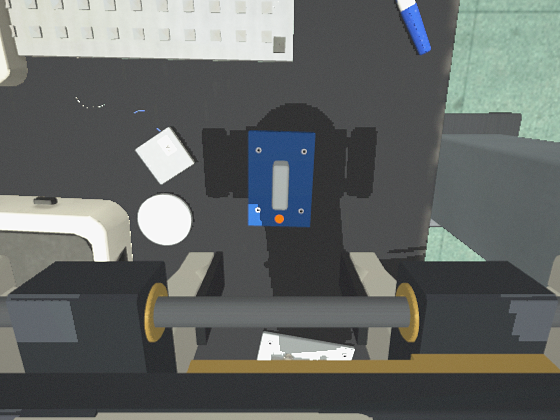

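The wrist picture shows the cover from (247,131) to (315,227), the rib centred near (280,185) and the orange dot at (280,219).

```bash
python3 - <<'E'
from h import *
f=load('w3');t=load('t3');tcp=np.array(arm.get_state()['eef_pos'])
bm=mask(f,(100,120,50),(125,255,255),(235,120,325,240))
p=cv2.findNonZero(cv2.morphologyEx(bm,cv2.MORPH_CLOSE,np.ones((25,25))))[:,0].astype(float)
for z in(.02,):
    h=cv2.convexHull(p.astype(np.float32))[:,0]
    P=np.array([ray(f,u,v,z)[:2] for u,v in h]); r=cv2.minAreaRect((P*1000).astype(np.float32));print('cover',z,r)
g=mask(f,(0,0,100),(180,70,255),(268,155,296,213)); n,l,s,c=cv2.connectedComponentsWithStats(g);i=1+np.argmax(s[1:,4])
pts=np.argwhere(l==i)[:,::-1]
P=np.array([ray(f,u,v,.054)[:2] for u,v in pts]);print('rib',cv2.minAreaRect((P*1000).astype(np.float32)),c[i],s[i])
o,_=cen(f,(3,150,120),(22,255,255),(265,205,295,232));print('dot',o,ray(f,*o,.02))
bt,_=cen(t,(100,120,60),(125,255,255),(320,195,380,245));print('top',bt)
# pins wrist earlier
E
```

```text
cover 0.02 ((549.3378295898438, -127.02243041992188), (105.44462585449219, 69.83346557617188), 88.22241973876953)
rib ((549.4077758789062, -129.05616760253906), (48.708106994628906, 15.928403854370117), 89.42398834228516) [279.99619772 185.0747782 ] [272 161  17  49 789]
dot [278.8245614  218.43859649] [ 0.55097872 -0.0831215   0.02      ]
top [339.43  228.605]
```

Call:
step_arm --pt "0.0005 -0.0025 -0.03 -0.025 0.06" --pt "0.0005 -0.0025 -0.08 -0.025 0.06" --pt "0.0005 -0.0025 -0.12 -0.025 0.06" --pt "0.0005 -0.0025 -0.16 -0.025 0.06" --pt "0.0005 -0.0025 -0.18 -0.025 0.06" --pt "0.0005 -0.0025 -0.19 -0.025 0.06" --pt "0.0005 -0.0025 -0.196 -0.025 0.06" --pt "0.0005 -0.0025 -0.196 -0.025 0.06" --pt "0.0005 -0.0025 -0.196 -0.025 0.06"

```text
t: 7.45
eef_pos: [0.5506, -0.1273, 0.0495]
ee_rot: [-3.14, 0.0, -1.595]
force: [0.5, -0.4, 0.2]
width: 0.06
gripper_force: 0.0
```

Call:
step_arm --pt "0 0 0 0 0.02" --pt "0 0 0 0 0.01" --pt "0 0 0 0 0.005" --pt "0 0 0 0 0.005" --pt "0 0 0 0 0.005" --pt "0 0 0 0 0.005" --newtons 40

```text
t: 8.05
eef_pos: [0.5497, -0.1276, 0.0484]
ee_rot: [-3.142, 0.0, -1.596]
force: [-0.7, -0.5, -0.6]
width: 0.0177
gripper_force: 0.0
```

Call:
step_arm --pt "0 0 0 0 0.005" --pt "0 0 0 0 0.005" --pt "0 0 0.005 0 0.005" --pt "0 0 0.02 0 0.005" --pt "0 0 0.02 0 0.005"

```text
t: 8.55
eef_pos: [0.5508, -0.1276, 0.0699]
ee_rot: [-3.139, 0.0, -1.595]
force: [1.0, 0.1, -1.6]
width: 0.0156
gripper_force: 40.0
```

```bash
python3 - <<'E'
from h import *
s=arm.get_state();print(s['t'],s['eef_pos'],s['ee_rot'],s['width'],s['gripper_force'],s['force'],s['moment'])
E
```

```text
8.55 [ 0.55079769 -0.12756325  0.06989781] [-3.13898911e+00  5.18565491e-05 -1.59538430e+00] 0.01562483372710758 39.985527992248535 [ 0.97435512  0.08040877 -1.60991594] [ 0.02678104 -0.05702341  0.01217076]
```

Held (40 N grip, about 2 N weight). Lift and move past the fixture's +y side to see the pins with the wrist camera.

Call:
step_arm --pt "0 0 0.04 0 0.005" --pt "0 0 0.09 0 0.005" --pt "0 0.02 0.14 -0.02 0.005" --pt "-0.003 0.07 0.18 -0.164 0.005" --pt "-0.005 0.11 0.18 -0.164 0.005" --pt "-0.008 0.16 0.18 -0.164 0.005" --pt "-0.01 0.21 0.18 -0.164 0.005" --pt "-0.01 0.26 0.18 -0.164 0.005" --pt "-0.01 0.31 0.18 -0.164 0.005" --pt "-0.01 0.36 0.18 -0.164 0.005" --pt "-0.01 0.41 0.18 -0.164 0.005" --pt "-0.01 0.45 0.18 -0.164 0.005" --pt "-0.01 0.46 0.18 -0.164 0.005" --pt "-0.01 0.46 0.18 -0.164 0.005" --pt "-0.01 0.46 0.18 -0.164 0.005"

```text
t: 10.05
eef_pos: [0.5393, 0.3319, 0.2475]
ee_rot: [3.141, -0.001, -1.76]
force: [0.0, -0.0, -2.2]
width: 0.0159
gripper_force: 40.0
```

```bash
python3 - <<'E'
from h import *
f=grab('wrist','w4')
s=arm.get_state();print(s['t'],s['eef_pos'],s['ee_rot'],s['width'],s['force'],s['moment'])
E
```

```text
10.1 [0.5394963  0.33143023 0.24792545] [ 3.14100358e+00 -7.54751519e-04 -1.76023979e+00] 0.015672489427839748 [-0.57242859 -0.07667614 -2.78608839] [-0.01140319  0.07727864  0.0142951 ]
```

View pics/w4.png

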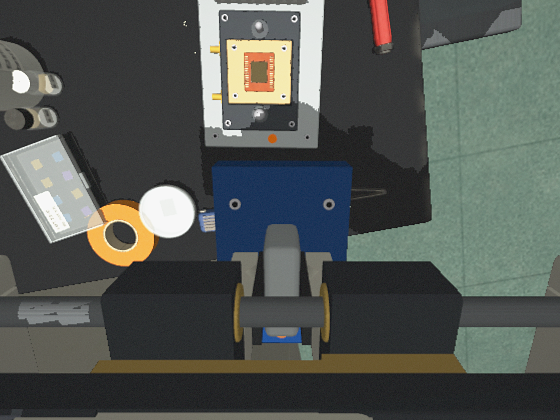

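The wrist picture shows the fixture clearly: large pin (259,117), small pin (260,27), nest plate centred (259,72), orange dot (272,139); the held cover's near edge runs from (213,162) to (351,162), with screws at (235,204) and (329,204).

```bash
python3 - <<'E'
from h import *
f=load('w4');tcp=np.array([.5395,.3315,.2478]);g=f['color']
def rect(m,z,n):
    cs,_=cv2.findContours(m,0,2);c=cv2.convexHull(max(cs,key=cv2.contourArea))[:,0]
    P=np.array([ray(f,u,v,z)[:2] for u,v in c]);r=cv2.minAreaRect((P*1000).astype(np.float32));print(n,np.round(r[0],1),np.round(r[1],1),round(r[2],2));return r
k=np.ones((9,9))
rect(cv2.morphologyEx(mask(f,(12,30,140),(32,255,255),(225,36,296,108)),cv2.MORPH_CLOSE,np.ones((31,31))),.043,'nestplate')
rect(mask(f,(3,120,120),(15,255,255),(240,45,280,100)),.0465,'chip')
rect(cv2.morphologyEx(mask(f,(0,0,20),(180,90,95),(218,5,302,134)),cv2.MORPH_CLOSE,k),.035,'nest')
L=ray(f,259,117,.053);
# pins: bright blobs
for n,b in(('L',(250,106,269,128)),('S',(250,17,270,37))):
    gg=cv2.cvtColor(g,cv2.COLOR_BGR2GRAY)[b[1]:b[3],b[0]:b[2]]
    th,m=cv2.threshold(gg,0,255,cv2.THRESH_OTSU); nn,l,s,c=cv2.connectedComponentsWithStats(m);i=1+np.argmax(s[1:,4])
    p=c[i]+b[:2];print(n,th,s[i],p,ray(f,*p,.053).round(4),ray(f,*p,.048).round(4))
# held cover edge
zt=tcp[2]-.0484+.02
bm=mask(f,(100,100,30),(125,255,255),(205,155,360,240))
p=np.argwhere(bm);print('rows',p[:,0].min(),[ (r,np.where(bm[r])[0][[0,-1]]) for r in(166,180,200,220)])
cols=range(225,345,10);e=[np.where(bm[:,c])[0][0] for c in cols];print(e)
ex,ey=-np.sin(-.1894),np.cos(-.1894) # cover +y dir
for a in((213,162.5),(350.5,162.5)):
    q=ray(f,*a,zt)-tcp;print('corner rel (x,y cover)',q[0]*ey-q[1]*ex,q[0]*ex+q[1]*ey)
for a in((235,204),(329,204)):
    q=ray(f,*a,zt)-tcp;print('screw rel',q[0]*ey-q[1]*ex,q[0]*ex+q[1]*ey)
E
```

```text
nestplate [539.6 220.8] [55.5 59.9] 78.25
chip [539.7 220.9] [33.7 27.2] 78.78
nest [539.7 221.3] [106.4  75.5] 79.18
L 131.0 [ 3  1 11 11 68] [257.63235294 112.14705882] [0.5474 0.256  0.053 ] [0.5477 0.256  0.048 ]
S 155.0 [ 5  5  7  7 38] [258.05263158  24.84210526] [0.5317 0.1839 0.053 ] [0.5318 0.1829 0.048 ]
rows 160 [(166, array([212, 351])), (180, array([212, 351])), (200, array([214, 350])), (220, array([215, 348]))]
[np.int64(161), np.int64(161), np.int64(161), np.int64(161), np.int64(161), np.int64(161), np.int64(160), np.int64(160), np.int64(161), np.int64(161), np.int64(161), np.int64(161)]
corner rel (x,y cover) 0.03352479225003032 -0.052404454385409985
corner rel (x,y cover) -0.03427931757192851 -0.052450743327530865
screw rel 0.023520397654849565 -0.031099245855975677
screw rel -0.02457722483835808 -0.03112509429568993
```

```bash
python3 - <<'E'
from h import *
f=load('w3');g=cv2.cvtColor(f['color'],cv2.COLOR_BGR2GRAY)
def spot(f,u,v,r=7):
    u,v=int(u),int(v);h=cv2.cvtColor(f['color'],cv2.COLOR_BGR2HSV)[v-r:v+r+1,u-r:u+r+1]
    m=(h[...,1]<130).astype(np.uint8);n,l,s,c=cv2.connectedComponentsWithStats(m);i=1+np.argmax(s[1:,4]);return c[i]+[u-r,v-r],s[i,4]
P=[]
for a in((258,150),(304,151),(258,210),(301,211)):
    p,n=spot(f,*a);q=ray(f,*p,.02);P.append(q);print(p.round(1),n,q.round(4))
P=np.array(P);print('centre',P.mean(0),np.linalg.norm(P[0]-P[1]),np.linalg.norm(P[2]-P[3]),np.linalg.norm(P[0]-P[2]),np.linalg.norm(P[1]-P[3]))
d=P[2]+P[3]-P[0]-P[1];print('yaw',np.arctan2(-d[0],d[1]))
f=load('w4');tcp=np.array([.5395,.3315,.2478]);ex,ey=np.sin(.19),np.cos(.19)
pts=[spot(f,*a,9) for a in((235,204),(329,204))]
for dz in(-.004,0,.004):
    Q=[ray(f,*p[0],tcp[2]-.0284+dz)-tcp for p in pts]
    print(dz,np.linalg.norm(Q[0]-Q[1]),[(round(q[0]*ey-q[1]*ex,4),round(q[0]*ex+q[1]*ey,4)) for q in Q],[p for p in pts])
E
```

```text
[258.1 149.9] 37 [ 0.5726 -0.1597  0.02  ]
[303.5 151.2] 36 [ 0.5245 -0.1583  0.02  ]
[257.5 209.5] 32 [ 0.5747 -0.0937  0.02  ]
[300.5 210.6] 31 [ 0.5267 -0.0923  0.02  ]
centre [ 0.54962897 -0.12600715  0.02      ] 0.0480472937560368 0.048046144085491384 0.06606362548036002 0.0659758645654086
yaw -0.03246628515408138
-0.004 0.04916094957004596 [(np.float64(0.0243), np.float64(-0.0301)), (np.float64(-0.0248), np.float64(-0.03))] [(array([234.52892562, 203.69421488]), np.int32(121)), (array([328.37704918, 203.95081967]), np.int32(122))]
0 0.048012270523085446 [(np.float64(0.0238), np.float64(-0.0312)), (np.float64(-0.0242), np.float64(-0.0312))] [(array([234.52892562, 203.69421488]), np.int32(121)), (array([328.37704918, 203.95081967]), np.int32(122))]
0.004 0.04686359147612505 [(np.float64(0.0232), np.float64(-0.0324)), (np.float64(-0.0237), np.float64(-0.0323))] [(array([234.52892562, 203.69421488]), np.int32(121)), (array([328.37704918, 203.95081967]), np.int32(122))]
```

Screw spacing (48 x 66 mm) fits in both pictures, so the cover centre sits 1.7 mm toward +y from the TCP. The nest centre is (0.5397, 0.2209), yaw about -0.195. Move above, then lower gently.

Call:
step_arm --pt "0 -0.05 0 0 0.005" --pt "0 -0.1 0 -0.005 0.005" --pt "0 -0.112 -0.03 -0.005 0.005" --pt "0 -0.112 -0.08 -0.005 0.005" --pt "0 -0.112 -0.12 -0.005 0.005" --pt "0 -0.112 -0.135 -0.005 0.005" --pt "0 -0.112 -0.135 -0.005 0.005" --pt "0 -0.112 -0.135 -0.005 0.005"

```text
t: 10.9
eef_pos: [0.5403, 0.2197, 0.1143]
ee_rot: [-3.141, 0.0, -1.766]
force: [0.9, 0.2, -2.3]
width: 0.0159
gripper_force: 40.0
```

Call:
step_arm --pt "0 0 -0.003 0 0.005" --pt "0 0 -0.006 0 0.005" --pt "0 0 -0.008 0 0.005" --pt "0 0 -0.01 0 0.005" --pt "0 0 -0.01 0 0.005" --pt "0 0 -0.01 0 0.005"

```text
t: 11.5
eef_pos: [0.5397, 0.2204, 0.1034]
ee_rot: [3.142, -0.0, -1.765]
force: [0.5, -0.3, -1.4]
width: 0.0155
gripper_force: 40.0
```

Call:
step_arm --pt "0 0 -0.001 0 0.005" --pt "0 0 -0.002 0 0.005" --pt "0 0 -0.002 0 0.005" --pt "0 0 -0.002 0 0.005"

```text
t: 11.9
eef_pos: [0.5397, 0.2204, 0.1013]
ee_rot: [3.142, -0.0, -1.765]
force: [0.4, 0.3, -2.1]
width: 0.0158
gripper_force: 40.0
```

Call:
step_arm --pt "0 -0.001 0 0 0.005" --pt "0 -0.001 -0.001 0 0.005" --pt "0 -0.001 -0.002 0 0.005" --pt "0 -0.001 -0.002 0 0.005"

```text
t: 12.3
eef_pos: [0.5396, 0.2193, 0.0992]
ee_rot: [3.141, -0.0, -1.765]
force: [0.5, 0.5, -2.0]
width: 0.0157
gripper_force: 40.0
```

Call:
step_arm --pt "0 0 -0.001 0 0.005" --pt "0 0 -0.002 0 0.005" --pt "0 0 -0.002 0 0.005"

```text
t: 12.6
eef_pos: [0.5396, 0.2194, 0.0972]
ee_rot: [3.141, -0.0, -1.765]
force: [-1.0, 0.6, -2.9]
width: 0.016
gripper_force: 40.0
```

```bash
python3 - <<'E'
from h import *
s=arm.get_state();print(s['t'],s['eef_pos'],s['ee_rot'],s['width'],s['force'],s['moment'])
E
```

```text
12.6 [0.53959935 0.2193572  0.097177  ] [ 3.14139121e+00 -1.53612436e-04 -1.76483475e+00] 0.015950795396402904 [-1.04220651  0.59467973 -2.89974847] [ 0.01016341  0.09211727 -0.00678812]
```

No contact 4 mm below the pin tips: both pins are entering. Continue.

Call:
step_arm --pt "0 0 -0.001 0 0.005" --pt "0 0 -0.002 0 0.005" --pt "0 0 -0.003 0 0.005" --pt "0 0 -0.003 0 0.005"

```text
t: 13.0
eef_pos: [0.5396, 0.2193, 0.0942]
ee_rot: [3.141, -0.0, -1.765]
force: [-0.2, -0.3, -2.8]
width: 0.0159
gripper_force: 40.0
```

Call:
step_arm --pt "0 0 -0.001 0 0.005" --pt "0 0 -0.002 0 0.005" --pt "0 0 -0.003 0 0.005" --pt "0 0 -0.003 0 0.005"

```text
t: 13.4
eef_pos: [0.5398, 0.2194, 0.0914]
ee_rot: [-3.141, -0.0, -1.765]
force: [0.2, -0.4, -2.7]
width: 0.0158
gripper_force: 40.0
```

Call:
step_arm --pt "0 0 -0.001 0 0.005" --pt "0 0 -0.002 0 0.005" --pt "0 0 -0.003 0 0.005" --pt "0 0 -0.003 0 0.005"

```text
t: 13.8
eef_pos: [0.5398, 0.2194, 0.0887]
ee_rot: [-3.141, 0.0, -1.765]
force: [-2.4, -0.4, 4.9]
width: 0.0158
gripper_force: 40.0
```

It lies on the nest plate at z ≈ 0.091 and the springs begin to yield. Press down to the stop.

Call:
step_arm --pt "0 0 -0.001 0 0.005" --pt "0 0 -0.002 0 0.005" --pt "0 0 -0.003 0 0.005" --pt "0 0 -0.003 0 0.005"

```text
t: 14.2
eef_pos: [0.5399, 0.2195, 0.0861]
ee_rot: [-3.141, 0.0, -1.765]
force: [-3.2, -1.4, 8.6]
width: 0.0156
gripper_force: 40.0
```

Call:
step_arm --pt "0 0 -0.001 0 0.005" --pt "0 0 -0.002 0 0.005" --pt "0 0 -0.003 0 0.005" --pt "0 0 -0.003 0 0.005"

```text
t: 14.6
eef_pos: [0.5399, 0.2195, 0.0852]
ee_rot: [-3.14, 0.001, -1.764]
force: [-11.6, -3.0, 26.2]
width: 0.0159
gripper_force: 40.0
```

Call:
step_arm --pt "0 0 0 0 0.005" --pt "0 0 0 0 0.005" --pt "0 0 0 0 0.005" --pt "0 0 0 0 0.005" --pt "0 0 0 0 0.005" --newtons 50

```text
t: 15.1
eef_pos: [0.5399, 0.2195, 0.0852]
ee_rot: [-3.14, 0.001, -1.764]
force: [-9.5, -1.8, 25.3]
width: 0.0156
gripper_force: 50.0
```

```bash
python3 - <<'E'
from h import *
a=grab('side','s5');b=grab('wrist','w5')
s=arm.get_state();print(s['t'],s['eef_pos'],s['force'],s['width'],s['gripper_force'])
cv2.imwrite('pics/fin.png',np.hstack([cv2.resize(a['color'][120:220,220:340],(400,333)),cv2.resize(b['color'],(400,300))[:300] if 0 else cv2.resize(b['color'],(400,333))]))
E
```

```text
15.2 [0.5399413  0.21949134 0.08521406] [-10.20284979  -2.85375352  26.38166565] 0.015144517099241828 50.02541542053223
```

View pics/fin.png

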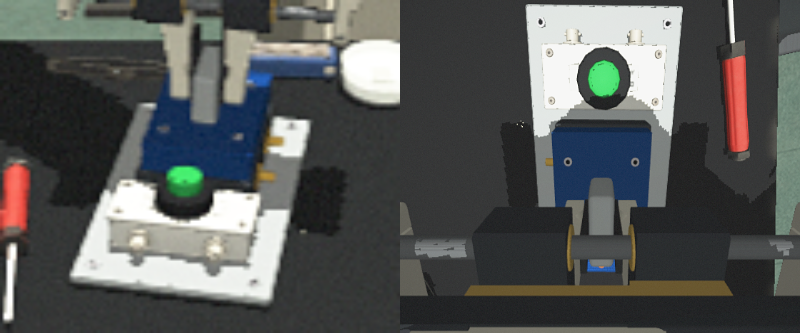

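The cover lies flat and square on the nest (left crop around (205,130); wrist view around (600,170)). The button is up and free at (605,77), and the screwdriver has not been touched. Handing in.

```bash
python3 -c "from station import arm; print(arm.job_done())"
```

```text
the job is handed in; nothing more can be done
None
```

The job is handed in at about 15 s: I pressed the zero button to its stop twice while the fixture was open, then fitted the cover over both pins and am holding it at the stop with about 26 N; the first button press reached 44 N at the fingertips, briefly above the 40 N figure, which is set for the arm or gripper body.

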